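# Put the lids back on the bisque jars

## Task

Put each of the four bisque lids on the jar it was made for, going by shape and size, so that every jar is closed: lower each lid gently, lined up with its jar, and leave it lying flat and fully home on the rim. Leave the jars standing where they are, and do not shove or knock over the bear figurine or the mug (which takes no lid).

Things in the scene. Friction and masses are not known exactly. Their poses are not given: they have to be found in the camera images.
- jar_large: Pale matt bisque, loose; stands on the table. Origin: centre of the underside, z up. The larger of the two round lidless jars: bellied, 96 high, 115 across the belly, rim 104 across outside, mouth 90 across (mm); about 550 g. For lid_large.
- jar_small: Pale matt bisque, loose; stands on the table. Origin: centre of the underside, z up. The smaller round jar, straight-sided with no handle: 70 high, 76 across, mouth 64 across (mm); about 280 g. For lid_small.
- jar_square: Pale matt bisque, loose; stands on the table. Origin: centre of the underside, z up. Square caddy, 88 by 88 and 85 high, mouth 74 by 74 (mm), about 500 g; x and y along its sides. For lid_square.
- jar_long: Pale matt bisque, loose; stands on the table. Origin: centre of the underside, z up. Long low rectangular terrine, 130 (x) by 86 (y) and 60 high, mouth 116 by 72, with a small lug standing out 11 at each end of x, 40 above the table (mm); about 500 g. For lid_long.
- lid_large: Larger round bisque lid, 200 g: brim 108 across, flange 74 across. Lies flange down, knob up. Origin: centre of the flange's underside, z up. Brim 7 to 15 above it; seated, the brim rests on the rim, the flange hangs in the mouth with 8 to spare all round. Central round knob: stem 18 thick, head 28 thick from 27 to 47 above the origin; grip 37 above it (mm).
- lid_small: Smaller round bisque lid, 110 g: brim 82 across, flange 48 across. Lies flange down, knob up. Origin: centre of the flange's underside, z up. Brim 7 to 15 above it; seated, the brim rests on the rim, the flange hangs in the mouth with 8 to spare all round. Central round knob: stem 18 thick, head 28 thick from 27 to 47 above the origin; grip 37 above it (mm).
- lid_square: Square bisque lid, 180 g: brim 92 by 92 (sides along x, y), flange 58 by 58. Lies flange down, knob up. Origin: centre of the flange's underside, z up. Brim 7 to 15 above it; seated, the brim rests on the rim, the flange hangs in the mouth with 8 to spare all round. Central square knob, sides along x, y: head 26 by 26, 27 to 47 above the origin; grip 37 above it (mm). Fits at any quarter turn.
- lid_long: Long bisque lid, 240 g: brim 134 (x) by 90 (y), flange 100 by 56. Lies flange down, knob up. Origin: centre of the flange's underside, z up. Brim 7 to 15 above it; seated, the brim rests on the rim, the flange hangs in the mouth with 8 to spare all round. Central handle bar along x, 66 long, 18 wide (y), 35 to 47 above the origin; grip its middle 37 above it (mm). Fits at any half turn.
- figurine: Bystander: seated bear cast in the same bisque, round base 68 across, 114 high (mm), loose, about 320 g. Origin: centre of the underside.
- mug: Bystander: terracotta mug, 76 across and 92 high, open, with one handle standing out 37 at +y (mm), loose, about 300 g; it takes no lid. Origin: centre of the underside.
There are look-alikes about, which are no part of the job. Leave any purple look-alike of the lid_long alone.

How it is judged:
By the outcome, as a careful person would: the job done as asked, in the order asked, and still so for the second after the job is handed in, with the robot touching nothing.
It also fails if it takes over 120 s, if anything falls off the work surface, if the arm or the gripper's body presses on something with over 40 N, if the wrist force passes 120 N, or if a joint passes its speed limit or range.

## Robot

A 6-joint arm with a two-finger parallel gripper is mounted at the origin on the work surface. World frame = base frame: x ahead of the robot, y to its left, z up, the work surface at z = 0. Lengths are in mm, angles in rad, forces in N, time in s.
With the tool pointing down it reaches from about 275 to 1000 mm from the base axis. Payload 8.4 kg.
Tool frame: the origin (TCP) lies between the finger pads; the fingertips stand 22 mm ahead of it and the grasp point (between the pads) lies 3 mm ahead of it; z points along the fingers, y is the line along which they close (so a half turn about z gives the same grasp; the last joint's range is limited). The gripper opens to 85 mm and grips with 20 to 120 N. Pads are 22 mm wide; open, the fingers measure 114 mm over their backs; the gripper's body (76 mm by 85 mm) begins 54 mm behind the grasp point. The pads swing forward as they close: fully open they stand 13 mm farther back than shut.
Start: joints at [1.341, 0.353, 1.633, -0, 1.155, -0.002], TCP at [141.145, 608.856, 253.281] pointing down, gripper open.
Joint ranges: [-2.63, 2.63], [-0.92, 2.1], [0.06, 2.66], [-1.3, 4.44], [0, 2.69], [-3.02, 3.02]. Speed limits (rad/s): [2.22, 2.22, 2.79, 3.14, 3.14, 3.14].

## Interface

Orientations are given as [roll, pitch, yaw] about the fixed x, y, z axes, in that order (R = Rz(yaw) Ry(pitch) Rx(roll)).
In Python, from rig import r, grab_frame gives the robot as it stands.
- The arm moves only by the shell command python3 -m inch 'ROWS' [FORCE]. ROWS is JSON, a list of rows, each a list of 7 numbers: the turn, a rotation vector about the tool's x, y, z as a fraction of full scale, then the shift along the tool's x, y, z as a fraction of full scale, then the closure, from 0 (fully open) to 1 (shut). In form: [[rx, ry, rz, dx, dy, dz, fingers], ...]. A call has 1 to 8 rows; each row shifts and turns the commanded pose from where the row before left it, along the tool's axes as they then stand; what a row does not reach is not made up. Full scale, the value 1, is 2.5 cm for a shift and pi rad for a turn. A row lasts 1/12 s, in which the tool goes at most 41.7 mm and 7.16 degrees, less where a joint would pass 70% of its speed; a pose out of reach is approached as far as the arm can. A call with a number of a shift or a turn outside -1 to 1 is refused whole. A call with a gripper value outside its range is refused whole. The fingers move at their own pace and stop on an object; FORCE is the grip in N (left out, the last holds). Time passes only in rows, so rows that do not move let the fingers close. It gives the time, the measured TCP pose, the force, the opening and the grip force at its end, in the units of the state.
- r.sense(): the state, without advancing time (a new reading comes with each control period).
- grab_frame(name): name is "scene" or "top" or "wrist"; returns a dict with "pixels" (384x512x3 uint8, red, green, blue), "z_map" (384x512 float32, mm along the optical axis (not along the pixel's ray), 0 where there is no reading), "vertical_fov" (degrees; the focal length in pixels is half the picture's height over the tangent of half this angle, whatever the lens; pixels are square), "cx", "cy" (the principal point, pixels), "cam_to_world" (4x4, takes a point from camera to world coordinates). Camera axes: x right, y down, z forward; pixel columns grow to the right and rows downward; lengths in mm; the calibration is good to about 2 mm. The wrist camera is an equidistant fisheye: a pixel r from the principal point sees the ray r / f radians off the axis. A picture is of the moment at which its call begins.
- r.sign_off(): hands the job in; it is judged then, once.
The state is a dict: "clock": time; "qpos": joint angles; "qvel": joint speeds; "joint_efforts": joint torques, N m; "eef_pos": TCP position; "tcp_rot": TCP orientation; "contact_force": force on the tool from outside, world axes, zero at the start; "wrist_torque": the same for the moment, N m; "opening": opening from 0.0 (shut) to 1.0 (fully open); "grasp_force": force on a finger pad.
Only numpy, scipy, OpenCV 4.12 (cv2) and the standard library are available. Lean on these libraries where they do the work, as an engineer would, in place of code of your own. Each camera call takes 0.05 s, during which the arm holds its last target. There are 200 camera calls.

## Working session

There is one attempt and no reset: what is moved stays moved. The work goes in short steps, Python scripts to look and compute and a shell command to move; the robot and the scene stay as the last step left them, time stands still between calls to the robot, and variables do not carry over. Pictures are saved under pics/ and viewed, at most 14 in all, crops included, and the job is handed in when it is done.

```bash
ls; mkdir -p pics; python3 - <<'E'
from rig import r, grab_frame
import cv2,numpy as np
for n in ("top","scene"):
    f=grab_frame(n); np.savez(f"pics/{n}0.npz",**f)
    cv2.imwrite(f"pics/{n}0.png",cv2.resize(f["pixels"][...,::-1],(800,600)) )
    print(n,f["vertical_fov"],f["cx"],f["cy"],np.round(f["cam_to_world"],3).tolist())
print(r.sense())
E
```

```text
pics
top 51.79274894762489 250.91292956630795 195.04201053084788 [[0.024, -0.996, 0.09, 417.681], [-1.0, -0.023, 0.012, -14.1], [-0.01, -0.09, -0.996, 1149.424], [0.0, 0.0, 0.0, 1.0]]
scene 45.42831858386012 261.4254612866193 198.22620538358586 [[0.435, 0.68, -0.59, 1299.453], [0.901, -0.324, 0.289, -400.324], [0.005, -0.658, -0.753, 1037.562], [0.0, 0.0, 0.0, 1.0]]
{'clock': 0.1, 'qpos': array([ 1.34060539e+00,  3.53603967e-01,  1.63404881e+00, -6.53513958e-07,
        1.15523569e+00, -2.37178020e-03]), 'qvel': array([ 4.69870871e-04, -4.86825754e-04, -2.77260146e-03, -4.76633465e-04,
       -3.39944499e-05, -7.17896644e-04]), 'joint_efforts': array([ 3.37124893e-04, -6.06356764e+01, -3.42823648e+01, -1.68604066e-05,
        3.97801588e-03, -1.39580217e-05]), 'eef_pos': array([141.04879513, 608.45921615, 252.62577438]), 'tcp_rot': array([-3.14029684e+00, -2.47583056e-06,  2.91377376e+00]), 'contact_force': array([0.29703529, 0.54455459, 0.00569478]), 'wrist_torque': array([0.0012297 , 0.02057386, 0.00396011]), 'grasp_force': 0.0, 'opening': 0.998478807745568}
```

View pics/top0.png

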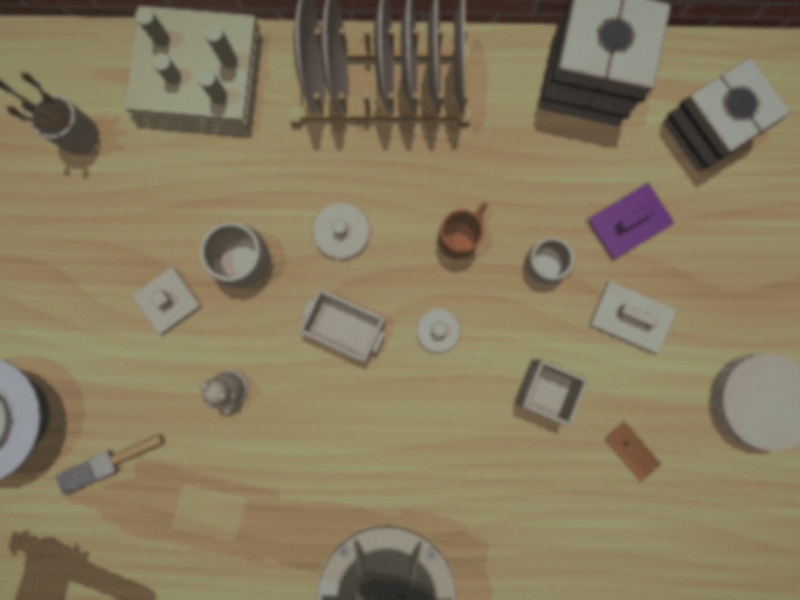

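View pics/scene0.png

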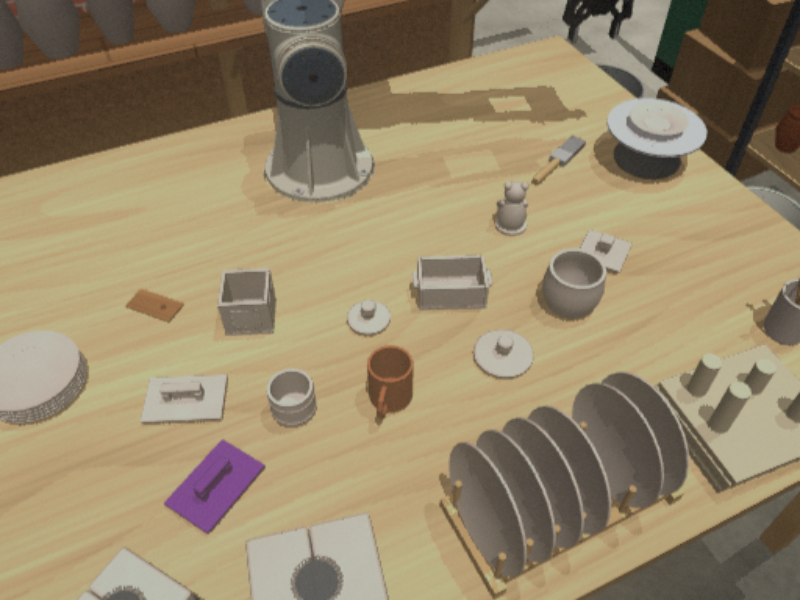

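The top view (800x600) shows these candidates:
- **Long lid:** bisque one at (634,317). The purple look-alike at (630,220) and the wooden board at (632,450) are to be left alone.
- **Round lids:** large at (341,230), small at (439,331). The plate stacks at (770,400) and (0,420) are not lids.
- **Square lid:** (167,300). The white tile stacks at (615,40) and (740,100) are not lids.
- **Jars:** large (232,253), small (550,260), square (552,391), long (343,326).
- **Bystanders:** mug (461,232), bear (222,391).

Next I'll measure them.

```bash
cat > h.py <<'E'
import numpy as np,cv2
def world(f,z=None):
    """per-pixel world points: by depth map, or ray onto the plane at height z (top/scene cameras)"""
    H,W=f["z_map"].shape; fl=H/2/np.tan(np.radians(float(f["vertical_fov"]))/2)
    u,v=np.meshgrid(np.arange(W),np.arange(H)); T=f["cam_to_world"]
    d=np.stack([(u-f["cx"])/fl,(v-f["cy"])/fl,np.ones((H,W))],-1)@T[:3,:3].T
    s=f["z_map"] if z is None else (z-T[2,3])/d[...,2]
    return T[:3,3]+d*s[...,None]
E
python3 - <<'E'
from h import *
f=dict(np.load("pics/top0.npz")); P=world(f)
hsv=cv2.cvtColor(f["pixels"],cv2.COLOR_RGB2HSV)
print("table z",np.median(P[250:270,150:350,2]))
L={"jar_large":(232,250,96),"jar_small":(550,258,70),"jar_square":(552,391,85),"jar_long":(343,326,60),"lid_large":(341,230,15),"lid_small":(439,331,15),"lid_square":(167,300,15),"lid_long":(634,317,15),"fig":(222,391,8),"mug":(461,232,92)}
for n,(u,v,z) in L.items():
    u,v=int(u/1.5625),int(v/1.5625)
    R=40
    w=np.zeros(hsv.shape[:2],bool); w[v-R:v+R,u-R:u+R]=1
    tol=5 if z==15 else 7
    m=(w&(abs(P[...,2]-z)<tol)).astype(np.uint8)
    c,lab,st,_=cv2.connectedComponentsWithStats(m)
    # largest comp nearest
    best=max(range(1,c),key=lambda i:st[i,4] if np.hypot(st[i,0]+st[i,2]/2-u,st[i,1]+st[i,3]/2-v)<12 else 0)
    q=P[lab==best]; 
    rz=world(f,z)[lab==best][:,:2].astype(np.float32)
    (cx,cy),rad=cv2.minEnclosingCircle(rz); b=cv2.minAreaRect(rz)
    print(n,len(q),"z",q[:,2].mean().round(1),"circ",round(cx,1),round(cy,1),round(2*rad,1),"rect",np.round(b[0],1),np.round(b[1],1),round(b[2],1))
    if n.startswith("lid"):
        k=w&(P[...,2]>32)&(P[...,2]<60)&(np.hypot(P[...,0]-cx,P[...,1]-cy)<60); rk=world(f,47)[k][:,:2].astype(np.float32)
        b=cv2.minAreaRect(rk); print("   knob",np.round(b[0],1),np.round(b[1],1),round(b[2],1),"z",P[k][:,2].max())
E
```

```text
table z 0.7090478459874703
jar_large 322 z 94.8 circ 597.9 283.8 104.8 rect [597.4 283.4] [101.6 100.4] 2.5
jar_small 200 z 69.2 circ 602.8 -278.3 76.8 rect [ 602.9 -278.2] [73.6 75.1] 45.4
jar_square 355 z 84.6 circ 369.2 -281.2 122.0 rect [ 369.5 -280.2] [89.3 87.8] 68.1
jar_long 383 z 59.6 circ 478.1 89.7 152.3 rect [477.8  89.6] [130.   85.8] 66.6
lid_large 928 z 14.6 circ 656.6 101.1 107.4 rect [656.8 102.1] [103.6 105.1] 1.2
   knob [655.6 100.4] [26.  25.5] 1.7 z 51.17829721171006
lid_small 530 z 15.0 circ 473.8 -83.8 81.3 rect [474.3 -83.1] [77.5 77.5] 1.3
   knob [472.7 -83.9] [25.1 25.1] 1.3 z 52.97461053502525
lid_square 888 z 14.8 circ 517.6 420.9 127.2 rect [518.2 421.3] [92.6 92.3] 37.4
   knob [517.4 419.2] [28.7 28.6] 35.7 z 52.940064669914136
lid_long 1271 z 15.5 circ 507.2 -441.4 158.0 rect [ 506.8 -440.5] [134.9  90.5] 67.5
   knob [ 506.8 -438.5] [69.8 19.9] 67.2 z 53.29012469753184
fig 8 z 2.3 circ 380.3 334.5 14.8 rect [380.3 334.2] [ 6.5 14.1] 28.0
mug 168 z 91.2 circ 644.6 -117.3 76.7 rect [ 645.  -116.1] [74.3 73.3] 1.2
```

```bash
python3 - <<'E'
import cv2
a=cv2.imread("pics/top0.png"); cv2.imwrite("pics/c1.png",cv2.resize(a[170:380,560:700],None,fx=2.8,fy=2.8,interpolation=2))
E
```

```text
(no output)
```

View pics/c1.png

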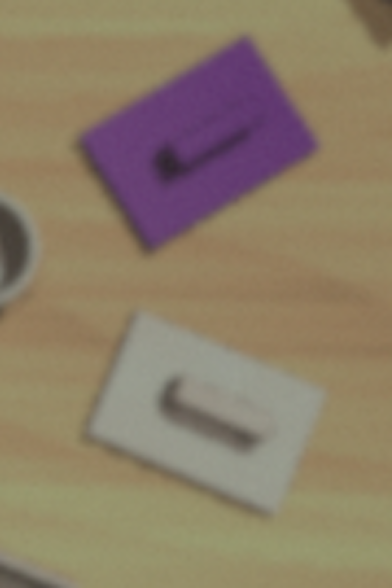

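The crop shows the bisque long lid (lower, bar up) clearly apart from the purple look-alike above it, so the choice stands. Next is a move calculator, starting with lid_square.

```bash
cat > go.py <<'E'
import sys,numpy as np
from rig import r
from scipy.spatial.transform import Rotation as R
# usage: go.py x y z yaw_deg -> turn (full-scale units, total), then shift totals (units of 25 mm) in the turned tool frame
x,y,z,yaw=map(float,sys.argv[1:5]); s=r.sense()
cur=R.from_euler("xyz",s["tcp_rot"]); tgt=R.from_euler("xyz",[np.pi,0,np.radians(yaw)])
d=np.array([x,y,z])-s["eef_pos"]
print("t",round(s["clock"],2),"pos",s["eef_pos"].round(1),"rpy",np.degrees(s["tcp_rot"]).round(1),"F",s["contact_force"].round(1),"open",round(s["opening"],3),"grip",round(s["grasp_force"],1))
print("turn",((cur.inv()*tgt).as_rotvec()/np.pi).round(4),"shift after turn",tgt.inv().apply(d/25).round(3),"before",cur.inv().apply(d/25).round(3))
E
python3 go.py 517.9 420.5 160 126.5
```

```text
t 0.1 pos [141.  608.5 252.6] rpy [-179.9   -0.   166.9] F [0.3 0.5 0. ] open 0.998 grip 0.0
turn [-4.000e-04  1.000e-04  2.247e-01] shift after turn [-15.01    7.645   3.705] before [-16.383  -3.915   3.71 ]
```

```bash
python3 -m inch '[[0,0,0.0375,0,0,0,0],[0,0,0.0375,0,0,0,0],[0,0,0.0375,0,0,0,0],[0,0,0.0375,0,0,0,0],[0,0,0.0375,0,0,0,0],[0,0,0.037,0,0,0,0]]' 40
python3 -m inch '[[0,0,0,-0.4,0.2,0,0],[0,0,0,-0.8,0.4,0,0],[0,0,0,-0.8,0.4,0,0],[0,0,0,-0.8,0.4,0,0],[0,0,0,-0.8,0.4,0,0],[0,0,0,-0.8,0.4,0,0],[0,0,0,-0.8,0.4,0,0],[0,0,0,-0.8,0.4,0,0]]'
python3 -m inch '[[0,0,0,-0.8,0.4,0.2,0],[0,0,0,-0.8,0.4,0.2,0],[0,0,0,-0.8,0.4,0.3,0],[0,0,0,-0.8,0.4,0.3,0],[0,0,0,-0.8,0.4,0.3,0],[0,0,0,-0.8,0.4,0.3,0],[0,0,0,-0.8,0.4,0.3,0],[0,0,0,-0.8,0.4,0.3,0]]'
python3 -m inch '[[0,0,0,-0.8,0.4,0.2,0],[0,0,0,-0.8,0.4,0.2,0],[0,0,0,-0.4,0.2,0.2,0],[0,0,0,0,0,0,0],[0,0,0,0,0,0,0]]'
python3 go.py 517.9 420.5 40 126.5
```

```text
clock: 0.6
eef_pos: [141.1, 608.6, 252.8]
tcp_rot: [-3.141, 0.001, 2.203]
contact_force: [0.2, 0.6, 1.2]
opening: 1.0
grasp_force: 0.0
clock: 1.27
eef_pos: [292.1, 531.7, 253.1]
tcp_rot: [-3.141, 0.0, 2.213]
contact_force: [0.5, 0.7, -0.3]
opening: 0.998
grasp_force: 0.0
clock: 1.93
eef_pos: [451.5, 450.6, 197.6]
tcp_rot: [-3.141, 0.0, 2.213]
contact_force: [0.3, 0.4, -0.6]
opening: 0.999
grasp_force: 0.0
clock: 2.35
eef_pos: [499.9, 426.2, 182.7]
tcp_rot: [-3.14, -0.0, 2.209]
contact_force: [0.5, 0.3, 0.7]
opening: 0.994
grasp_force: 0.0
t 2.35 pos [499.9 426.2 182.7] rpy [-179.9   -0.   126.6] F [0.5 0.3 0.7] open 0.994 grip 0.0
turn [-0.0004 -0.0001  0.0003] shift after turn [-0.61   0.444  5.71 ] before [-0.612  0.451  5.709]
```

```bash
python3 -m inch '[[0,0,0,-0.61,0.45,0,0],[0,0,0,0,0,0.8,0],[0,0,0,0,0,0.8,0],[0,0,0,0,0,0.8,0],[0,0,0,0,0,0.8,0],[0,0,0,0,0,0.8,0],[0,0,0,0,0,0.4,0],[0,0,0,0,0,0,0]]'
python3 go.py 517.9 420.5 40 126.5
python3 - <<'E'
from rig import r,grab_frame
import cv2
cv2.imwrite("pics/w1.png",grab_frame("wrist")["pixels"][...,::-1])
E
```

```text
clock: 3.02
eef_pos: [516.7, 420.8, 71.2]
tcp_rot: [-3.138, 0.0, 2.21]
contact_force: [0.4, -0.7, 0.3]
opening: 1.005
grasp_force: 0.0
t 3.02 pos [516.7 420.8  71.2] rpy [-179.8    0.   126.6] F [ 0.4 -0.7  0.3] open 1.005 grip 0.0
turn [-0.0012  0.      0.0007] shift after turn [-0.039  0.031  1.249] before [-0.039  0.036  1.249]
```

View pics/w1.png

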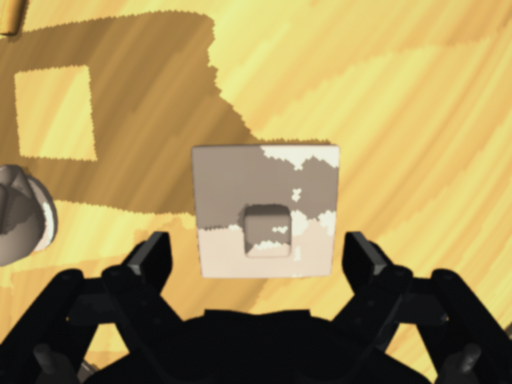

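The wrist view shows the square lid square to the fingers, its knob at (268,232) between pads at about x=155 and 360. Going down and gripping.

```bash
python3 -m inch '[[0,0,0,-0.04,0.03,0.5,0],[0,0,0,0,0,0.5,0],[0,0,0,0,0,0.25,0],[0,0,0,0,0,0,0.7],[0,0,0,0,0,0,1],[0,0,0,0,0,0,1],[0,0,0,0,0,0,1],[0,0,0,0,0,0,1]]' 40
python3 -m inch '[[0,0,0,0,0,0,1],[0,0,0,0,0,0,1],[0,0,0,0,0,0,1],[0,0,0,0,0,0,1]]'
python3 go.py 517.9 420.5 240 126.5
```

```text
clock: 3.73
eef_pos: [520.0, 421.3, 42.7]
tcp_rot: [3.14, -0.0, 2.209]
contact_force: [-0.0, 0.1, 13.0]
opening: 0.301
grasp_force: 13.5
clock: 4.07
eef_pos: [520.0, 421.3, 42.9]
tcp_rot: [3.14, -0.0, 2.209]
contact_force: [1.0, 0.6, 5.4]
opening: 0.298
grasp_force: 40.9
t 4.07 pos [520.  421.3  42.9] rpy [179.9  -0.  126.5] F [1.  0.6 5.4] open 0.298 grip 40.9
turn [ 0.0005 -0.      0.0002] shift after turn [ 0.024 -0.089 -7.886] before [ 0.024 -0.075 -7.886]
```

```bash
python3 -m inch '[[0,0,0,0,0,-0.2,1],[0,0,0,0,0,-0.8,1],[0,0,0,0,0,-1,1],[0,0,0,0,0,-1,1],[0,0,0,0,0,-1,1],[0,0,0,0,0,-1,1],[0,0,0,0,0,-1,1],[0,0,0,0,0,-1,1]]' 40
python3 -m inch '[[0,0,0.036,0,0,-0.6,1],[0,0,0.036,0,0,0,1],[0,0,0.036,0,0,0,1],[0,0,0.036,0,0,0,1],[0,0,0.036,0,0,0,1],[0,0,0.036,0,0,0,1],[0,0,0.036,0,0,0,1],[0,0,0.036,0,0,0,1]]'
python3 -m inch '[[0,0,0.036,0,0,0,1],[0,0,0,0,0,0,1],[0,0,0,0,0,0,1]]'
python3 go.py 369.4 -280.6 220 68.1
```

```text
clock: 4.73
eef_pos: [518.7, 420.3, 217.8]
tcp_rot: [-3.14, 0.0, 2.209]
contact_force: [1.0, 0.8, -2.2]
opening: 0.294
grasp_force: 39.9
clock: 5.4
eef_pos: [518.7, 420.3, 231.5]
tcp_rot: [-3.14, 0.002, 1.298]
contact_force: [-0.4, 0.0, -1.6]
opening: 0.295
grasp_force: 40.0
clock: 5.65
eef_pos: [519.0, 420.5, 231.7]
tcp_rot: [-3.141, 0.001, 1.194]
contact_force: [-0.8, -0.1, -2.3]
opening: 0.298
grasp_force: 40.0
t 5.65 pos [519.  420.5 231.7] rpy [-1.80e+02  1.00e-01  6.84e+01] F [-0.8 -0.1 -2.3] open 0.298 grip 40.0
turn [-0.0002  0.0003  0.0018] shift after turn [-28.253   4.909   0.467] before [-28.28    4.752   0.493]
```

```bash

python3 -m inch '[[0,0,0.0018,-0.45,0.078,0,1],[0,0,0,-0.9,0.156,0,1],[0,0,0,-0.9,0.156,0,1],[0,0,0,-0.9,0.156,0,1],[0,0,0,-0.9,0.156,0,1],[0,0,0,-0.9,0.156,0,1],[0,0,0,-0.9,0.156,0,1],[0,0,0,-0.9,0.156,0,1]]'
python3 -m inch '[[0,0,0,-0.9,0.156,0,1],[0,0,0,-0.9,0.156,0,1],[0,0,0,-0.9,0.156,0,1],[0,0,0,-0.9,0.156,0,1],[0,0,0,-0.9,0.156,0,1],[0,0,0,-0.9,0.156,0,1],[0,0,0,-0.9,0.156,0,1],[0,0,0,-0.9,0.156,0,1]]'
python3 -m inch '[[0,0,0,-0.9,0.156,0,1],[0,0,0,-0.9,0.156,0,1],[0,0,0,-0.9,0.156,0,1],[0,0,0,-0.9,0.156,0,1],[0,0,0,-0.9,0.156,0,1],[0,0,0,-0.9,0.156,0,1],[0,0,0,-0.9,0.156,0,1],[0,0,0,-0.9,0.156,0,1]]'
python3 -m inch '[[0,0,0,-0.9,0.156,0,1],[0,0,0,-0.9,0.156,0,1],[0,0,0,-0.9,0.156,0,1],[0,0,0,-0.9,0.156,0,1],[0,0,0,-0.5,0.1,0,1],[0,0,0,0,0,0,1],[0,0,0,0,0,0,1]]'
python3 go.py 369.4 -280.6 140 68.1
```

```text
clock: 6.32
eef_pos: [482.2, 251.7, 232.0]
tcp_rot: [-3.141, 0.0, 1.188]
contact_force: [1.1, 0.4, -1.7]
opening: 0.297
grasp_force: 40.0
clock: 6.98
eef_pos: [443.1, 73.5, 232.0]
tcp_rot: [-3.141, 0.0, 1.188]
contact_force: [1.5, 1.1, -1.5]
opening: 0.3
grasp_force: 40.0
clock: 7.65
eef_pos: [404.2, -104.7, 232.1]
tcp_rot: [3.142, 0.0, 1.188]
contact_force: [0.3, 0.1, -1.6]
opening: 0.299
grasp_force: 40.0
clock: 8.23
eef_pos: [382.8, -205.5, 231.9]
tcp_rot: [-3.141, -0.0, 1.185]
contact_force: [0.6, 0.3, -1.7]
opening: 0.297
grasp_force: 40.0
t 8.23 pos [ 382.8 -205.5  231.9] rpy [-180.    -0.    67.9] F [ 0.6  0.3 -1.7] open 0.297 grip 40.0
turn [-0.0001 -0.0001 -0.0012] shift after turn [-2.986  0.623  3.678] before [-2.984  0.635  3.677]
```

```bash

python3 -m inch '[[0,0,-0.001,-0.7,0.15,0,1],[0,0,0,-0.8,0.16,0,1],[0,0,0,-0.8,0.16,0,1],[0,0,0,-0.69,0.155,0.5,1],[0,0,0,0,0,1,1],[0,0,0,0,0,1,1],[0,0,0,0,0,0.9,1],[0,0,0,0,0,0,1]]'
python3 -m inch '[[0,0,0,0,0,0,1],[0,0,0,0,0,0,1]]'
python3 go.py 369.4 -280.6 124 68.1
python3 - <<'E'
from rig import grab_frame
import cv2,numpy as np
f=grab_frame("top"); np.savez("pics/top1.npz",**f)
g=grab_frame("scene")["pixels"][...,::-1]; w=grab_frame("wrist")["pixels"][...,::-1]
# crop scene around jar_square; top crop
a=cv2.resize(g[140:230,110:230],(400,300),interpolation=2); b=cv2.resize(f["pixels"][...,::-1][200:296,290:418],(400,300),interpolation=2)
cv2.imwrite("pics/m1.png",np.vstack([np.hstack([a,b]),np.hstack([cv2.resize(w,(400,300)),a*0])]))
E
```

```text
clock: 8.9
eef_pos: [368.0, -277.9, 143.7]
tcp_rot: [-3.135, -0.002, 1.19]
contact_force: [-0.7, 1.0, -3.1]
opening: 0.296
grasp_force: 40.0
clock: 9.07
eef_pos: [370.8, -280.3, 148.1]
tcp_rot: [3.141, 0.0, 1.189]
contact_force: [-0.3, 0.0, -1.5]
opening: 0.298
grasp_force: 40.0
t 9.07 pos [ 370.8 -280.3  148.1] rpy [180.    0.   68.1] F [-0.3  0.  -1.5] open 0.298 grip 40.0
turn [0.0003 0.0001 0.0003] shift after turn [-0.032 -0.046  0.963] before [-0.032 -0.047  0.963]
```

View pics/m1.png

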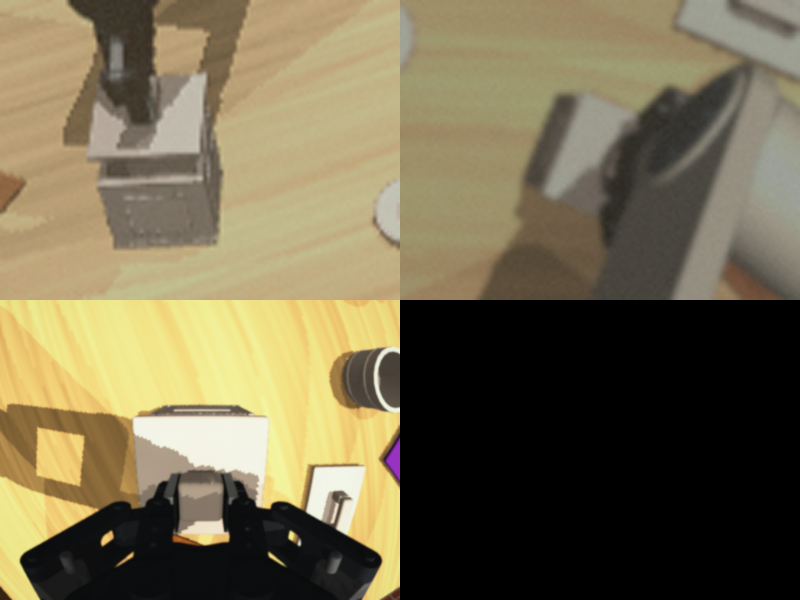

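The lid hovers about 28 mm over the square jar with its edges parallel to it: scene panel lid (150,115) over jar (160,200), wrist panel lid at (200,470). Lowering slowly now.

```bash

python3 -m inch '[[0,0,0,-0.03,-0.04,0.2,1],[0,0,0,0,0,0.2,1],[0,0,0,0,0,0.2,1],[0,0,0,0,0,0.15,1],[0,0,0,0,0,0.1,1],[0,0,0,0,0,0.06,1],[0,0,0,0,0,0,1],[0,0,0,0,0,0,1]]'
python3 -m inch '[[0,0,0,0,0,0.04,1],[0,0,0,0,0,0.04,1],[0,0,0,0,0,0,1]]'
python3 go.py 369.4 -280.6 121 68.1
```

```text
clock: 9.88
eef_pos: [368.9, -280.8, 124.2]
tcp_rot: [-3.141, -0.0, 1.188]
contact_force: [-0.2, -0.7, -0.8]
opening: 0.301
grasp_force: 40.1
clock: 10.13
eef_pos: [368.9, -280.8, 122.2]
tcp_rot: [3.142, 0.0, 1.188]
contact_force: [-0.2, 0.1, -1.7]
opening: 0.295
grasp_force: 40.1
t 10.13 pos [ 368.9 -280.8  122.2] rpy [180.    0.   68.1] F [-0.2  0.1 -1.7] open 0.295 grip 40.1
turn [ 0.      0.     -0.0002] shift after turn [0.014 0.015 0.049] before [0.014 0.015 0.049]
```

```bash

for i in 1 2 3; do python3 -m inch '[[0,0,0,0,0,0.04,1],[0,0,0,0,0,0,1]]' | grep -E "eef|contact"; done
```

```text
eef_pos: [368.9, -280.8, 121.2]
contact_force: [0.5, -0.9, -2.2]
eef_pos: [369.0, -280.8, 120.8]
contact_force: [-2.0, 1.3, 6.6]
eef_pos: [369.0, -280.9, 120.7]
contact_force: [-6.3, 5.0, 23.2]
```

```bash

python3 -m inch '[[0,0,0,0,0,-0.05,1],[0,0,0,0,0,0,0.6],[0,0,0,0,0,0,0.4],[0,0,0,0,0,0,0.3],[0,0,0,0,0,0,0.3],[0,0,0,0,0,-0.2,0.3],[0,0,0,0,0,-0.6,0.3],[0,0,0,0,0,-1,0.3]]'
python3 -m inch '[[0,0,0,0,0,-1,0],[0,0,0,0,0,-1,0],[0,0,0,0,0,0,0],[0,0,0,0,0,0,0]]'
python3 go.py 506.8 -439.8 160 67.3
```

```text
clock: 11.3
eef_pos: [367.7, -279.8, 164.4]
tcp_rot: [-3.137, -0.001, 1.188]
contact_force: [0.1, -0.2, 0.6]
opening: 0.703
grasp_force: 0.0
clock: 11.63
eef_pos: [369.7, -281.3, 217.0]
tcp_rot: [3.138, 0.001, 1.188]
contact_force: [0.3, -0.1, 0.5]
opening: 0.998
grasp_force: 0.0
t 11.63 pos [ 369.7 -281.3  217. ] rpy [1.798e+02 1.000e-01 6.810e+01] F [ 0.3 -0.1  0.5] open 0.998 grip 0.0
turn [0.001  0.0003 0.0043] shift after turn [-3.73   7.507  2.279] before [-3.83   7.448  2.307]
```

```bash

python3 -m inch '[[0,0,0.0043,0,0,0,0],[0,0,0,-0.373,0.75,0,0],[0,0,0,-0.373,0.75,0,0],[0,0,0,-0.373,0.75,0,0],[0,0,0,-0.373,0.75,0,0],[0,0,0,-0.373,0.75,0,0],[0,0,0,-0.373,0.75,0,0],[0,0,0,-0.373,0.75,0,0]]'
python3 -m inch '[[0,0,0,-0.373,0.75,0,0],[0,0,0,-0.373,0.75,0,0],[0,0,0,-0.373,0.75,0.4,0],[0,0,0,0,0,0.9,0],[0,0,0,0,0,0.9,0],[0,0,0,0,0,0.9,0],[0,0,0,0,0,0.9,0],[0,0,0,0,0,0.6,0]]'
python3 -m inch '[[0,0,0,0,0,0.4,0],[0,0,0,0,0,0,0],[0,0,0,0,0,0,0]]'
python3 go.py 506.8 -439.8 45 67.3
python3 - <<'E'
from rig import grab_frame
import cv2,numpy as np
f=grab_frame("top"); np.savez("pics/top2.npz",**f)
g=grab_frame("scene")["pixels"][...,::-1]; w=grab_frame("wrist")["pixels"][...,::-1]
a=cv2.resize(g[140:230,110:230],(400,300),interpolation=2); b=cv2.resize(f["pixels"][...,::-1][200:296,290:418],(400,300),interpolation=2)
cv2.imwrite("pics/m2.png",np.vstack([np.hstack([a,b]),np.hstack([cv2.resize(w,(400,300)),a*0])]))
E
```

```text
clock: 12.3
eef_pos: [464.8, -391.8, 213.6]
tcp_rot: [-3.139, -0.001, 1.174]
contact_force: [1.3, -0.6, -0.6]
opening: 0.998
grasp_force: 0.0
clock: 12.97
eef_pos: [504.2, -437.7, 96.2]
tcp_rot: [-3.137, -0.002, 1.174]
contact_force: [-0.2, 1.0, -1.1]
opening: 1.001
grasp_force: 0.0
clock: 13.22
eef_pos: [505.5, -438.8, 89.6]
tcp_rot: [-3.14, -0.001, 1.174]
contact_force: [0.2, -0.4, -0.1]
opening: 0.998
grasp_force: 0.0
t 13.22 pos [ 505.5 -438.8   89.6] rpy [-179.9   -0.    67.3] F [ 0.2 -0.4 -0.1] open 0.998 grip 0.0
turn [-0.0006 -0.0002 -0.0001] shift after turn [-0.017  0.064  1.783] before [-0.018  0.067  1.783]
```

View pics/m2.png

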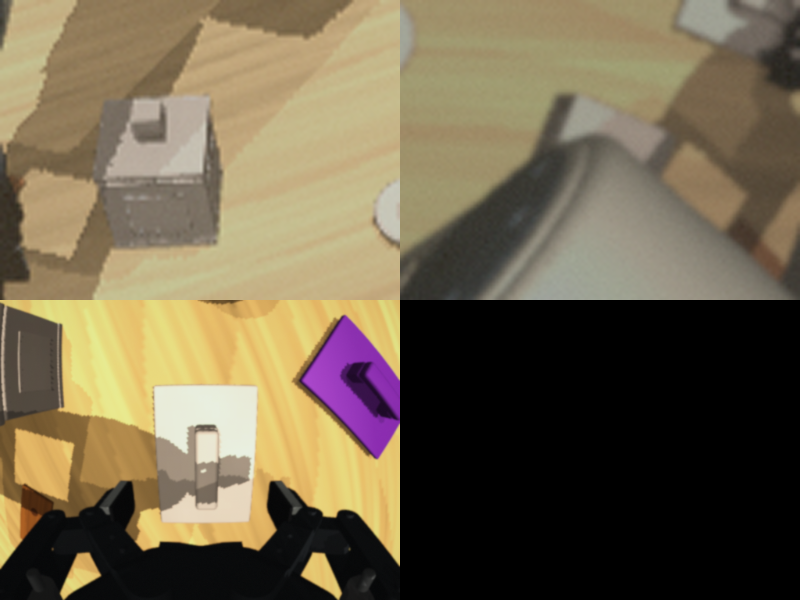

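Scene panel: the square lid sits flush on its jar at (155,140). The wrist panel shows the bisque long lid's bar at (207,467), upright between the fingers, with the purple lid well clear at (355,385).

```bash
python3 -m inch '[[0,0,0,-0.02,0.06,0.7,0],[0,0,0,0,0,0.6,0],[0,0,0,0,0,0.4,0],[0,0,0,0,0,0.1,0.2],[0,0,0,0,0,0,1],[0,0,0,0,0,0,1],[0,0,0,0,0,0,1],[0,0,0,0,0,0,1]]' 40
python3 -m inch '[[0,0,0,0,0,0,1],[0,0,0,0,0,0,1],[0,0,0,0,0,0,1],[0,0,0,0,0,0,1],[0,0,0,0,0,0,1],[0,0,0,0,0,0,1]]'
python3 go.py 506.8 -439.8 240 67.3
```

```text
clock: 14.03
eef_pos: [507.5, -440.5, 46.3]
tcp_rot: [3.141, 0.0, 1.175]
contact_force: [0.8, 0.2, 0.5]
opening: 0.301
grasp_force: 0.0
clock: 14.53
eef_pos: [507.8, -440.8, 46.4]
tcp_rot: [3.14, 0.001, 1.175]
contact_force: [0.9, -0.4, 6.1]
opening: 0.196
grasp_force: 45.8
t 14.53 pos [ 507.8 -440.8   46.4] rpy [179.9   0.   67.3] F [ 0.9 -0.4  6.1] open 0.196 grip 45.8
turn [ 0.0006  0.0002 -0.    ] shift after turn [ 0.021 -0.053 -7.744] before [ 0.016 -0.038 -7.744]
```

```bash
python3 -m inch '[[0,0,0,0,0,-0.2,1],[0,0,0,0,0,-0.8,1],[0,0,0,0,0,-1,1],[0,0,0,0,0,-1,1],[0,0,0,0,0,-1,1],[0,0,0,0,0,-1,1],[0,0,0,0,0,-1,1],[0,0,0,0,0,-1,1]]' 60
python3 -m inch '[[0,0,0,0,0,0,1],[0,0,0,0,0,0,1]]'
python3 go.py 477.9 89.6 220 66.6
```

```text
clock: 15.2
eef_pos: [506.2, -439.5, 221.0]
tcp_rot: [-3.139, -0.001, 1.175]
contact_force: [0.0, 0.2, -2.3]
opening: 0.199
grasp_force: 59.5
clock: 15.37
eef_pos: [507.1, -440.3, 221.3]
tcp_rot: [3.14, 0.001, 1.175]
contact_force: [-0.2, 0.4, -3.5]
opening: 0.193
grasp_force: 59.6
t 15.37 pos [ 507.1 -440.3  221.3] rpy [179.9   0.   67.3] F [-0.2  0.4 -3.5] open 0.193 grip 59.6
turn [0.0004 0.0002 0.0039] shift after turn [18.988 -9.492  0.053] before [19.103 -9.259  0.032]
```

```bash

python3 -m inch '[[0,0,0.0039,0,0,0,1],[0,0,0,0.4,-0.2,0,1],[0,0,0,0.8,-0.4,0,1],[0,0,0,0.8,-0.4,0,1],[0,0,0,0.8,-0.4,0,1],[0,0,0,0.8,-0.4,0,1],[0,0,0,0.8,-0.4,0,1],[0,0,0,0.8,-0.4,0,1]]'
python3 -m inch '[[0,0,0,0.8,-0.4,0,1],[0,0,0,0.8,-0.4,0,1],[0,0,0,0.8,-0.4,0,1],[0,0,0,0.8,-0.4,0,1],[0,0,0,0.8,-0.4,0,1],[0,0,0,0.8,-0.4,0,1],[0,0,0,0.8,-0.4,0,1],[0,0,0,0.8,-0.4,0,1]]'
python3 -m inch '[[0,0,0,0.8,-0.4,0,1],[0,0,0,0.8,-0.4,0,1],[0,0,0,0.8,-0.4,0,1],[0,0,0,0.8,-0.4,0,1],[0,0,0,0.8,-0.4,0,1],[0,0,0,0.8,-0.4,0,1],[0,0,0,0.8,-0.4,0,1],[0,0,0,0.8,-0.4,0,1]]'
python3 -m inch '[[0,0,0,0.6,-0.3,0,1],[0,0,0,0.2,-0.1,0,1],[0,0,0,0,0,0,1],[0,0,0,0,0,0,1]]'
python3 go.py 477.9 89.6 120 66.6
```

```text
clock: 16.03
eef_pos: [497.8, -292.7, 218.7]
tcp_rot: [-3.138, -0.001, 1.162]
contact_force: [0.5, 0.3, -2.2]
opening: 0.195
grasp_force: 59.5
clock: 16.7
eef_pos: [487.5, -114.6, 219.0]
tcp_rot: [-3.138, 0.0, 1.162]
contact_force: [-0.1, -0.0, -1.8]
opening: 0.197
grasp_force: 59.5
clock: 17.37
eef_pos: [477.5, 63.5, 219.1]
tcp_rot: [-3.139, 0.001, 1.162]
contact_force: [-0.5, 0.6, -3.1]
opening: 0.197
grasp_force: 59.5
clock: 17.7
eef_pos: [477.2, 84.3, 219.7]
tcp_rot: [-3.14, 0.001, 1.163]
contact_force: [-0.4, 0.5, -2.4]
opening: 0.192
grasp_force: 59.5
t 17.7 pos [477.2  84.3 219.7] rpy [-1.799e+02  1.000e-01  6.670e+01] F [-0.4  0.5 -2.4] open 0.192 grip 59.5
turn [-0.0004  0.0004  0.0003] shift after turn [ 0.204 -0.059  3.989] before [ 0.209 -0.054  3.988]
```

```bash

python3 -m inch '[[0,0,0,0.2,-0.06,0,1],[0,0,0,0,0,0.7,1],[0,0,0,0,0,0.9,1],[0,0,0,0,0,0.9,1],[0,0,0,0,0,0.7,1],[0,0,0,0,0,0.5,1],[0,0,0,0,0,0.3,1],[0,0,0,0,0,0,1]]'
python3 -m inch '[[0,0,0,0,0,0,1],[0,0,0,0,0,0,1]]' >/dev/null
python3 go.py 477.9 89.6 101 66.6
python3 - <<'E'
from rig import grab_frame
import cv2,numpy as np
f=grab_frame("top"); g=grab_frame("scene")["pixels"][...,::-1]; w=grab_frame("wrist")["pixels"][...,::-1]
a=cv2.resize(g[130:220,240:360],(400,300),interpolation=2); b=cv2.resize(f["pixels"][...,::-1][160:256,156:284],(400,300),interpolation=2)
cv2.imwrite("pics/m3.png",np.vstack([np.hstack([a,b]),np.hstack([cv2.resize(w,(400,300)),a*0])]))
E
```

```text
clock: 18.37
eef_pos: [477.9, 89.0, 119.1]
tcp_rot: [-3.139, 0.002, 1.161]
contact_force: [-0.4, -0.7, -2.8]
opening: 0.198
grasp_force: 59.4
t 18.53 pos [479.4  89.5 121.3] rpy [179.9  -0.   66.6] F [ 1.4  0.4 -1.4] open 0.193 grip 59.4
turn [ 0.0003 -0.0002 -0.0002] shift after turn [-0.021 -0.054  0.811] before [-0.022 -0.055  0.811]
```

View pics/m3.png

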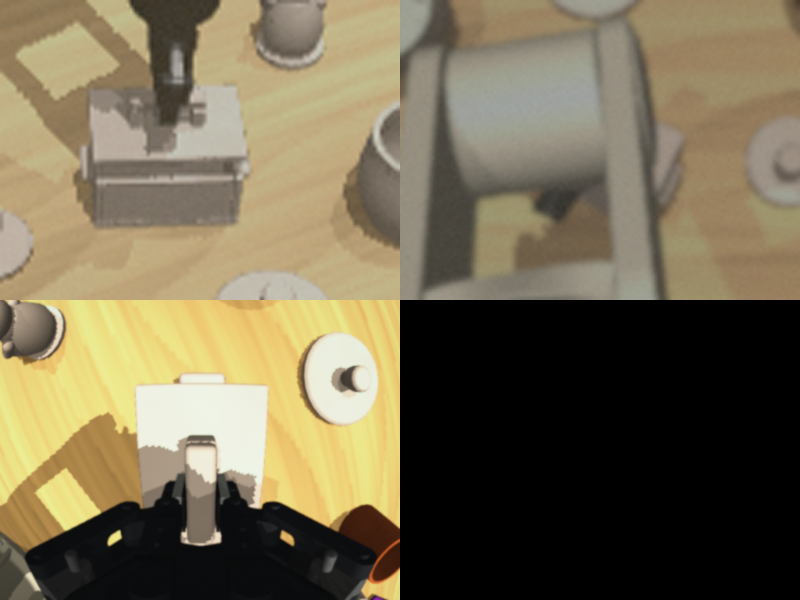

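The long lid hangs level over the terrine with edges parallel (scene panel (170,125)); the lug is centred at (203,379) in the wrist panel. Lowering.

```bash

python3 -m inch '[[0,0,0,-0.02,-0.04,0.2,1],[0,0,0,0,0,0.2,1],[0,0,0,0,0,0.15,1],[0,0,0,0,0,0.1,1],[0,0,0,0,0,0.06,1],[0,0,0,0,0,0,1],[0,0,0,0,0,0,1]]' | grep -E "eef|contact"
for i in 1 2 3; do python3 -m inch '[[0,0,0,0,0,0.04,1],[0,0,0,0,0,0,1]]' | grep -E "eef|contact"; done
```

```text
eef_pos: [477.6, 89.6, 102.6]
contact_force: [0.1, 0.9, -2.0]
eef_pos: [477.7, 89.6, 101.8]
contact_force: [-0.1, 0.4, -2.7]
eef_pos: [477.6, 89.6, 100.7]
contact_force: [-0.4, -0.9, -3.0]
eef_pos: [477.6, 89.6, 99.7]
contact_force: [0.8, 0.4, -3.4]
```

```bash

for i in 1 2; do python3 -m inch '[[0,0,0,0,0,0.04,1],[0,0,0,0,0,0,1]]' | grep -E "eef|contact"; done
```

```text
eef_pos: [477.8, 89.5, 99.2]
contact_force: [-1.5, -1.4, 5.3]
eef_pos: [477.9, 89.5, 99.2]
contact_force: [-5.1, -2.5, 19.7]
```

Seated. Releasing, then on to lid_small.

```bash

python3 -m inch '[[0,0,0,0,0,-0.05,1],[0,0,0,0,0,0,0.6],[0,0,0,0,0,0,0.4],[0,0,0,0,0,0,0.3],[0,0,0,0,0,0,0.3],[0,0,0,0,0,-0.2,0.3],[0,0,0,0,0,-0.6,0.3],[0,0,0,0,0,-1,0.3]]' 40 | grep -E "eef|contact"
python3 -m inch '[[0,0,0,0,0,-0.8,0],[0,0,0,0,0,-0.8,0],[0,0,0,0,0,0,0],[0,0,0,0,0,0,0]]'
python3 go.py 473.6 -83.7 190 66.6
```

```text
eef_pos: [476.0, 89.3, 142.9]
contact_force: [0.5, 0.1, -0.8]
clock: 21.1
eef_pos: [478.3, 89.7, 185.1]
tcp_rot: [3.139, -0.001, 1.162]
contact_force: [-0.6, 0.5, -0.2]
opening: 1.001
grasp_force: 0.0
t 21.1 pos [478.3  89.7 185.1] rpy [ 1.799e+02 -1.000e-01  6.660e+01] F [-0.6  0.5 -0.2] open 1.001 grip 0.0
turn [ 0.0007 -0.0004 -0.    ] shift after turn [-6.441  2.583 -0.196] before [-6.44   2.583 -0.2  ]
```

```bash

python3 -m inch '[[0,0,0,-0.8,0.32,0,0],[0,0,0,-0.8,0.32,0,0],[0,0,0,-0.8,0.32,0,0],[0,0,0,-0.8,0.32,0,0],[0,0,0,-0.8,0.32,0,0],[0,0,0,-0.8,0.32,0,0],[0,0,0,-0.8,0.32,0,0],[0,0,0,-0.8,0.32,0,0]]' | grep eef
python3 -m inch '[[0,0,0,-0.04,0.02,0.4,0],[0,0,0,0,0,0.9,0],[0,0,0,0,0,0.9,0],[0,0,0,0,0,0.9,0],[0,0,0,0,0,0.6,0],[0,0,0,0,0,0.3,0],[0,0,0,0,0,0,0],[0,0,0,0,0,0,0]]' | grep eef
python3 go.py 473.6 -83.7 44 66.6
python3 - <<'E'
from rig import grab_frame
import cv2,numpy as np
g=grab_frame("scene")["pixels"][...,::-1]; w=grab_frame("wrist")["pixels"][...,::-1]
a=cv2.resize(g[130:220,240:360],(400,300),interpolation=2)
cv2.imwrite("pics/m4.png",np.hstack([a,cv2.resize(w,(400,300))]))
E
```

```text
eef_pos: [471.9, -83.6, 182.8]
eef_pos: [472.5, -83.5, 83.6]
t 22.43 pos [472.5 -83.5  83.6] rpy [-179.9    0.    66.6] F [-0.  -0.3  0.1] open 1.0 grip 0.0
turn [-0.0005  0.0001  0.    ] shift after turn [0.009 0.045 1.583] before [0.009 0.047 1.583]
```

View pics/m4.png

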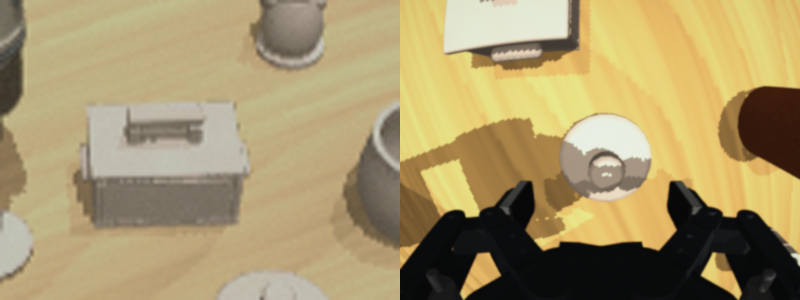

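Left panel: the long lid is flush on the terrine at (165,140). Right panel: the small lid's knob at (606,168) lies midway between the fingers, with the mug clear on the right.

```bash
python3 -m inch '[[0,0,0,0.01,0.04,0.6,0],[0,0,0,0,0,0.5,0],[0,0,0,0,0,0.3,0],[0,0,0,0,0,0.1,0.2],[0,0,0,0,0,0,1],[0,0,0,0,0,0,1],[0,0,0,0,0,0,1],[0,0,0,0,0,0,1]]' 40 | grep eef
python3 -m inch '[[0,0,0,0,0,0,1],[0,0,0,0,0,0,1],[0,0,0,0,0,0,1],[0,0,0,0,0,0,1],[0,0,0,0,0,0,1]]'
python3 -m inch '[[0,0,0,0,0,-0.2,1],[0,0,0,0,0,-0.8,1],[0,0,0,0,0,-1,1],[0,0,0,0,0,-1,1],[0,0,0,0,0,-1,1],[0,0,0,0,0,-1,1],[0,0,0,0,0,-1,1],[0,0,0,0,0,-0.8,1]]' 50 |grep eef
python3 -m inch '[[0,0,0,0,0,0,1],[0,0,0,0,0,0,1]]' | grep open
python3 go.py 602.9 -278.3 200 66.6
```

```text
eef_pos: [474.6, -84.1, 47.2]
clock: 23.62
eef_pos: [474.5, -84.1, 47.2]
tcp_rot: [3.14, -0.0, 1.162]
contact_force: [-0.4, 0.2, 6.1]
opening: 0.311
grasp_force: 39.0
eef_pos: [473.8, -83.9, 218.7]
opening: 0.303
t 24.45 pos [474.2 -84.  217.4] rpy [179.9  -0.   66.6] F [-0.4 -0.4 -1.6] open 0.303 grip 49.4
turn [ 0.0007 -0.0002 -0.    ] shift after turn [-5.087  7.811  0.698] before [-5.087  7.81   0.713]
```

```bash

python3 -m inch '[[0,0,0,-0.25,0.39,0,1],[0,0,0,-0.51,0.78,0,1],[0,0,0,-0.51,0.78,0,1],[0,0,0,-0.51,0.78,0,1],[0,0,0,-0.51,0.78,0,1],[0,0,0,-0.51,0.78,0,1],[0,0,0,-0.51,0.78,0,1],[0,0,0,-0.51,0.78,0,1]]' | grep eef
python3 -m inch '[[0,0,0,-0.51,0.78,0,1],[0,0,0,-0.51,0.78,0,1],[0,0,0,-0.25,0.39,0.5,1],[0,0,0,0,0,0.9,1],[0,0,0,0,0,0.9,1],[0,0,0,0,0,0.6,1],[0,0,0,0,0,0.4,1],[0,0,0,0,0,0,1]]' | grep eef
python3 -m inch '[[0,0,0,0,0,0,1],[0,0,0,0,0,0,1]]' >/dev/null
python3 go.py 602.9 -278.3 114 66.6
```

```text
eef_pos: [570.0, -231.1, 214.3]
eef_pos: [600.3, -277.8, 129.9]
t 25.95 pos [ 602.8 -278.5  134.5] rpy [180.    0.   66.6] F [ 0.4 -0.2 -0.7] open 0.298 grip 49.4
turn [0.0003 0.     0.    ] shift after turn [0.01  0.    0.821] before [ 0.01  -0.     0.821]
```

```bash

python3 -m inch '[[0,0,0,0,0,0.2,1],[0,0,0,0,0,0.2,1],[0,0,0,0,0,0.2,1],[0,0,0,0,0,0.1,1],[0,0,0,0,0,0.1,1],[0,0,0,0,0,0,1],[0,0,0,0,0,0,1]]' | grep -E "eef|contact"
python3 -m inch '[[0,0,0,0,0,0.04,1],[0,0,0,0,0,0.04,1],[0,0,0,0,0,0,1]]' | grep -E "eef|contact"
for i in 1 2; do python3 -m inch '[[0,0,0,0,0,0.04,1],[0,0,0,0,0,0,1]]' | grep -E "eef|contact"; done
```

```text
eef_pos: [602.2, -278.2, 113.9]
contact_force: [0.2, -0.3, -1.3]
eef_pos: [602.3, -278.2, 112.0]
contact_force: [0.9, 0.2, -0.9]
eef_pos: [602.3, -278.2, 110.9]
contact_force: [-0.1, 0.3, -1.4]
eef_pos: [602.4, -278.2, 110.6]
contact_force: [-1.5, 0.4, 5.3]
```

```bash

python3 -m inch '[[0,0,0,0,0,0.02,1],[0,0,0,0,0,0,1],[0,0,0,0,0,0,1]]' | grep -E "eef|contact"
python3 -m inch '[[0,0,0,0,0,-0.03,1],[0,0,0,0,0,0,0.6],[0,0,0,0,0,0,0.4],[0,0,0,0,0,0,0.3],[0,0,0,0,0,0,0.3],[0,0,0,0,0,-0.2,0.3],[0,0,0,0,0,-0.6,0.3],[0,0,0,0,0,-1,0.3]]' 40 | grep -E "eef|contact"
python3 -m inch '[[0,0,0,0,0,-0.9,0],[0,0,0,0,0,-0.9,0],[0,0,0,0,0,-0.9,0],[0,0,0,0,0,0,0],[0,0,0,0,0,0,0]]'
python3 go.py 656.3 100.8 220 66.6
```

```text
eef_pos: [602.5, -278.3, 110.5]
contact_force: [-1.3, 0.4, 6.6]
eef_pos: [600.8, -277.5, 153.5]
contact_force: [-0.3, 0.5, 0.3]
clock: 28.45
eef_pos: [603.1, -278.6, 224.6]
tcp_rot: [3.138, 0.0, 1.162]
contact_force: [0.2, -0.4, 0.7]
opening: 0.999
grasp_force: 0.0
t 28.45 pos [ 603.1 -278.6  224.6] rpy [179.8   0.   66.6] F [ 0.2 -0.4  0.7] open 0.999 grip 0.0
turn [ 0.001  0.    -0.   ] shift after turn [14.772 -4.073  0.186] before [14.772 -4.073  0.171]
```

```bash

python3 -m inch '[[0,0,0,0.42,-0.117,0,0],[0,0,0,0.82,-0.226,0,0],[0,0,0,0.82,-0.226,0,0],[0,0,0,0.82,-0.226,0,0],[0,0,0,0.82,-0.226,0,0],[0,0,0,0.82,-0.226,0,0],[0,0,0,0.82,-0.226,0,0],[0,0,0,0.82,-0.226,0,0]]' | grep eef
python3 -m inch '[[0,0,0,0.82,-0.226,0,0],[0,0,0,0.82,-0.226,0,0],[0,0,0,0.82,-0.226,0,0],[0,0,0,0.82,-0.226,0,0],[0,0,0,0.82,-0.226,0,0],[0,0,0,0.82,-0.226,0,0],[0,0,0,0.82,-0.226,0,0],[0,0,0,0.82,-0.226,0,0]]' | grep eef
python3 -m inch '[[0,0,0,0.82,-0.226,0,0],[0,0,0,0.82,-0.226,0,0],[0,0,0,0.41,-0.114,0,0],[0,0,0,0,0,0.8,0],[0,0,0,0,0,1,0],[0,0,0,0,0,1,0],[0,0,0,0,0,1,0],[0,0,0,0,0,1,0]]' | grep eef
python3 -m inch '[[0,0,0,0,0,0.5,0],[0,0,0,0,0,0.2,0],[0,0,0,0,0,0,0],[0,0,0,0,0,0,0]]' | grep eef
python3 go.py 656.3 100.8 44 66.6
python3 - <<'E'
from rig import grab_frame
import cv2,numpy as np
g=grab_frame("scene")["pixels"][...,::-1]; w=grab_frame("wrist")["pixels"][...,::-1]
a=cv2.resize(g[200:290,125:245],(400,300),interpolation=2)
cv2.imwrite("pics/m5.png",np.hstack([a,cv2.resize(w,(400,300))]))
E
```

```text
eef_pos: [623.6, -118.0, 221.2]
eef_pos: [647.1, 50.3, 221.1]
eef_pos: [654.5, 101.2, 100.7]
eef_pos: [655.9, 101.2, 86.0]
t 30.78 pos [655.9 101.2  86. ] rpy [180.   -0.   66.6] F [ 0.1 -0.1  0.1] open 1.002 grip 0.0
turn [ 0.0002 -0.0001 -0.    ] shift after turn [-0.009  0.02   1.679] before [-0.009  0.019  1.679]
```

View pics/m5.png

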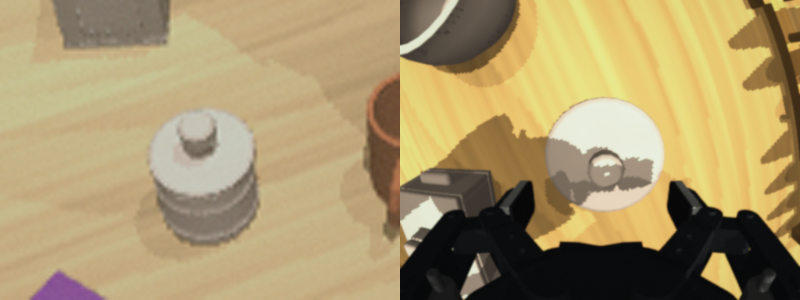

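Left panel: the small lid is flat and centred on its jar at (203,160). Right panel: the large lid's knob at (606,168) is centred between the fingers.

```bash
python3 -m inch '[[0,0,0,-0.01,0.02,0.7,0],[0,0,0,0,0,0.5,0],[0,0,0,0,0,0.3,0],[0,0,0,0,0,0.1,0.2],[0,0,0,0,0,0,1],[0,0,0,0,0,0,1],[0,0,0,0,0,0,1],[0,0,0,0,0,0,1]]' 50 | grep eef
python3 -m inch '[[0,0,0,0,0,0,1],[0,0,0,0,0,0,1],[0,0,0,0,0,0,1],[0,0,0,0,0,0,1],[0,0,0,0,0,0,1]]'
python3 -m inch '[[0,0,0,0,0,-0.2,1],[0,0,0,0,0,-0.8,1],[0,0,0,0,0,-1,1],[0,0,0,0,0,-1,1],[0,0,0,0,0,-1,1],[0,0,0,0,0,-1,1],[0,0,0,0,0,-1,1],[0,0,0,0,0,-0.8,1]]' 60 |grep eef
python3 -m inch '[[0,0,0,0,0,0,1],[0,0,0,0,0,0,1]]' | grep open
python3 go.py 597.7 283.6 200 66.6
```

```text
eef_pos: [656.9, 100.7, 46.3]
clock: 31.97
eef_pos: [656.8, 100.8, 46.4]
tcp_rot: [3.14, -0.001, 1.162]
contact_force: [1.3, -0.9, 6.0]
opening: 0.303
grasp_force: 49.4
eef_pos: [655.6, 100.7, 217.2]
opening: 0.3
t 32.8 pos [656.  100.8 216.1] rpy [ 1.799e+02 -1.000e-01  6.660e+01] F [ 0.5 -0.7 -2. ] open 0.3 grip 59.3
turn [ 0.0004 -0.0003  0.    ] shift after turn [ 5.784 -5.044  0.644] before [ 5.784 -5.045  0.642]
```

```bash

python3 -m inch '[[0,0,0,0.29,-0.25,0,1],[0,0,0,0.58,-0.505,0,1],[0,0,0,0.58,-0.505,0,1],[0,0,0,0.58,-0.505,0,1],[0,0,0,0.58,-0.505,0,1],[0,0,0,0.58,-0.505,0,1],[0,0,0,0.58,-0.505,0,1],[0,0,0,0.58,-0.505,0,1]]' | grep eef
python3 -m inch '[[0,0,0,0.58,-0.505,0,1],[0,0,0,0.58,-0.505,0,1],[0,0,0,0.28,-0.25,0,1],[0,0,0,0,0,0.6,1],[0,0,0,0,0,0.8,1],[0,0,0,0,0,0.6,1],[0,0,0,0,0,0.3,1],[0,0,0,0,0,0,1]]' | grep eef
python3 -m inch '[[0,0,0,0,0,0,1],[0,0,0,0,0,0,1]]' >/dev/null
python3 go.py 597.7 283.6 139 66.6
```

```text
eef_pos: [610.3, 239.2, 212.9]
eef_pos: [595.8, 282.9, 154.7]
t 34.3 pos [598.  283.8 158.4] rpy [180.   -0.   66.6] F [-0.6  0.8 -1.6] open 0.301 grip 59.3
turn [ 0.0002 -0.0002 -0.0001] shift after turn [-0.011 -0.01   0.777] before [-0.012 -0.011  0.777]
```

```bash

python3 -m inch '[[0,0,0,-0.01,0,0.2,1],[0,0,0,0,0,0.2,1],[0,0,0,0,0,0.2,1],[0,0,0,0,0,0.1,1],[0,0,0,0,0,0.06,1],[0,0,0,0,0,0,1],[0,0,0,0,0,0,1]]' | grep -E "eef|contact"
python3 -m inch '[[0,0,0,0,0,0.04,1],[0,0,0,0,0,0.03,1],[0,0,0,0,0,0,1]]' | grep -E "eef|contact"
for i in 1 2; do python3 -m inch '[[0,0,0,0,0,0.04,1],[0,0,0,0,0,0,1]]' | grep -E "eef|contact"; done
```

```text
eef_pos: [597.5, 283.4, 138.7]
contact_force: [-0.4, -0.2, -2.9]
eef_pos: [597.5, 283.4, 137.0]
contact_force: [0.7, -0.3, -2.5]
eef_pos: [597.5, 283.4, 135.9]
contact_force: [-0.3, -0.2, -1.9]
eef_pos: [597.5, 283.5, 135.4]
contact_force: [-0.3, -1.3, 2.2]
```

```bash

python3 -m inch '[[0,0,0,0,0,0.03,1],[0,0,0,0,0,0,1],[0,0,0,0,0,0,1]]' | grep -E "eef|contact"
python3 -m inch '[[0,0,0,0,0,-0.03,1],[0,0,0,0,0,0,0.6],[0,0,0,0,0,0,0.4],[0,0,0,0,0,0,0.3],[0,0,0,0,0,0,0.3],[0,0,0,0,0,-0.2,0.3],[0,0,0,0,0,-0.6,0.3],[0,0,0,0,0,-1,0.3]]' | grep -E "eef|contact"
python3 -m inch '[[0,0,0,0,0,-0.9,0],[0,0,0,0,0,-0.9,0],[0,0,0,0,0,-0.9,0],[0,0,0,0,0,-0.9,0],[0,0,0,0,0,0,0]]' | grep -E "eef|contact"
python3 -m inch '[[0,0,0,0.9,0,0,0],[0,0,0,0.9,0,0,0],[0,0,0,0.9,0,0,0],[0,0,0,0.9,0,0,0],[0,0,0,0.9,0,0,0],[0,0,0,0.9,0,0,0],[0,0,0,0.9,0,0,0],[0,0,0,0.9,0,0,0]]' | grep -E "eef|contact"
python3 -m inch '[[0,0,0,0,0,0,0],[0,0,0,0,0,0,0],[0,0,0,0,0,0,0],[0,0,0,0,0,0,0]]' | grep -E "clock|contact"
python3 - <<'E'
from rig import grab_frame
from h import *
f=grab_frame("top"); g=grab_frame("scene"); P=world(f)
cv2.imwrite("pics/end.png",cv2.resize(g["pixels"][...,::-1],(800,600)))
for n,x,y,z in (("large",597.7,283.6,104),("small",602.9,-278.3,78),("square",369.4,-280.6,93),("long",477.9,89.6,68)):
    m=(np.hypot(P[...,0]-x,P[...,1]-y)<85)&(abs(P[...,2]-z)<6)
    q=world(f,z)[m][:,:2].astype(np.float32); A=np.c_[P[m][:,:2]-[x,y],np.ones(m.sum())]; c=np.linalg.lstsq(A,P[m][:,2],rcond=None)[0]
    b=cv2.minAreaRect(q); print(n,m.sum(),np.round(b[0],1),np.round(b[1],1),round(b[2],1),"z",c[2].round(1),"tilt deg",np.degrees(c[:2]).round(2))
E
```

```text
eef_pos: [597.6, 283.5, 135.3]
contact_force: [-3.1, -0.7, 7.5]
eef_pos: [596.1, 282.7, 178.2]
contact_force: [0.3, 1.2, 0.3]
eef_pos: [599.5, 284.4, 275.6]
contact_force: [0.7, 1.0, 1.6]
eef_pos: [669.2, 449.6, 269.6]
contact_force: [0.2, -0.3, 0.5]
clock: 37.8
contact_force: [-0.0, 0.2, -0.0]
large 1127 [594.5 283.8] [103.1 105.3] 1.3 z 103.5 tilt deg [-0.2   0.08]
small 600 [ 600.1 -276.3] [77.3 79.3] 1.2 z 78.0 tilt deg [ 0.02 -0.34]
square 1108 [ 366.3 -280. ] [92.4 91.7] 68.1 z 93.5 tilt deg [-0.07 -0.28]
long 1415 [475.   89.3] [133.8  89.6] 66.5 z 68.0 tilt deg [-0.15  0.03]
```

View pics/end.png

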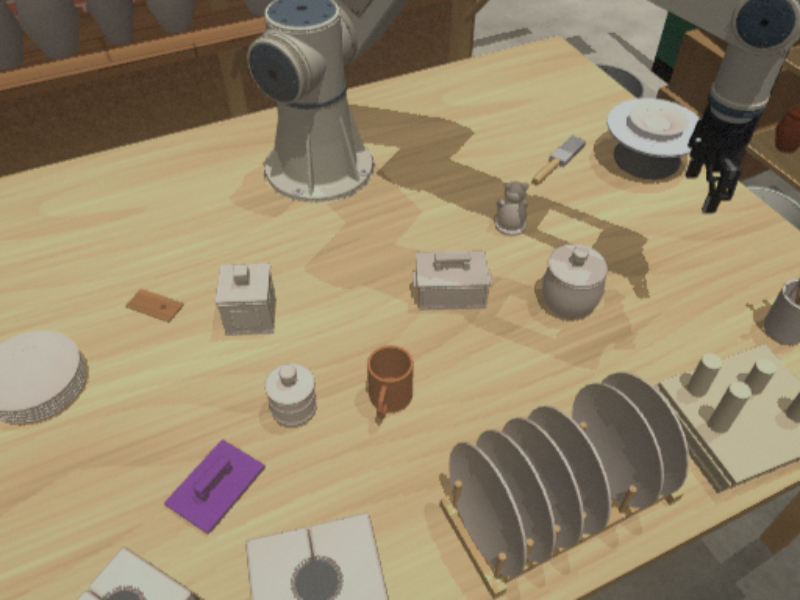

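All four lids look home in the picture: (245,280), (290,380), (452,268), (575,265). They read level to 0.4°, but the measured centres show a common −3 mm in x, so I'll check the untouched mug and purple lid for camera drift.

```bash
python3 - <<'E'
from rig import grab_frame
from h import *
f0=dict(np.load("pics/top0.npz")); f1=grab_frame("top"); g0=dict(np.load("pics/scene0.npz")); g1=grab_frame("scene")
print("camT change",np.abs(f0["cam_to_world"]-f1["cam_to_world"]).max())
def rect(f,z,x,y,R):
    P=world(f); m=(np.hypot(P[...,0]-x,P[...,1]-y)<R)&(abs(P[...,2]-z)<6)
    return np.round(cv2.minAreaRect(world(f,z)[m][:,:2].astype(np.float32))[0],1)
for f in (f0,f1): print("mug",rect(f,92,644.8,-116.7,60))
def purple(f):
    h=cv2.cvtColor(f["pixels"],cv2.COLOR_RGB2HSV); m=(h[...,0]>125)&(h[...,0]<160)&(h[...,1]>90)
    return np.round(cv2.minAreaRect(world(f,15)[m][:,:2].astype(np.float32))[0],1)
for f in (f0,f1): print("purple",purple(f))
# pixel shift of untouched regions between first and last pictures
G=lambda f:cv2.cvtColor(f["pixels"],cv2.COLOR_RGB2GRAY).astype(np.float32)
for n,a,b,(r0,r1,c0,c1) in (("top mug",f0,f1,(120,172,275,320)),("top purple",f0,f1,(110,170,370,440)),("scene mug",g0,g1,(215,270,225,275))):
    print(n,np.round(cv2.phaseCorrelate(G(a)[r0:r1,c0:c1],G(b)[r0:r1,c0:c1]),2)[0] if 0 else cv2.phaseCorrelate(G(a)[r0:r1,c0:c1].copy(),G(b)[r0:r1,c0:c1].copy()))
# jar bodies (lower walls): did they move?  compare in scene below the lid
for n,(r0,r1,c0,c1) in {"square":(190,216,138,180),"long":(182,200,262,318),"large":(175,208,342,392),"small":(252,274,168,206)}.items():
    print("jar",n,cv2.phaseCorrelate(G(g0)[r0:r1,c0:c1].copy(),G(g1)[r0:r1,c0:c1].copy()))
# lid vs jar overhang at final: jar rim from scene
E
```

```text
camT change 0.0
mug [ 645.  -116.1]
mug [ 645.  -116.1]
purple [ 687.2 -438.8]
purple [ 687.3 -438.8]
top mug ((0.6084104455304136, -0.03356756064407307), 1.1091011508502098)
top purple ((0.03301446225827931, -0.02839788682589628), 1.1086486966521651)
scene mug ((-0.009199732756282941, 0.015325626708559525), 1.0310620946884155)
jar square ((0.3338358845095293, 0.25944769872985063), 0.8424732127797947)
jar long ((-0.21766495576433442, -0.4857446841631585), 1.2417985770437452)
jar large ((-0.33797937491710783, -1.0316612701277919), 0.7714207532670763)
jar small ((0.20413050754489248, -0.8570695982869658), 0.7032807807127635)
```

No drift, so I'll check independently with the scene camera: jar rims before against lids now.

```bash
python3 - <<'E'
from rig import grab_frame
from h import *
A={"top":dict(np.load("pics/top0.npz")),"scene":dict(np.load("pics/scene0.npz"))}
B={k:grab_frame(k) for k in A}
def fit(f,x,y,z,dz):
    P=world(f); out=[]
    m=(np.hypot(P[...,0]-x,P[...,1]-y)<82)&(abs(P[...,2]-z)<dz); 
    for q in (world(f,z)[m][:,:2],P[m][:,:2]):
        b=cv2.minAreaRect(q.astype(np.float32)); out.append((np.round(b[0],1).tolist(),np.round(b[1],1).tolist()))
    return out,P[m][:,2].mean().round(1)
for n,x,y,h in (("large",597.7,283.6,96),("small",602.9,-278.3,70),("square",369.4,-280.6,85),("long",477.9,89.6,60)):
    for k in A:
        print(n,k,"jar",*fit(A[k],x,y,h,3)); print("      lid",*fit(B[k],x,y,h+8,3))
E
```

```text
large top jar [([598.6, 283.5], [98.5, 100.8]), ([598.7, 283.9], [99.3, 101.4])] 95.5
      lid [([594.5, 283.8], [103.1, 105.2]), ([595.3, 284.4], [104.5, 104.0])] 103.7
large scene jar [([603.8, 285.5], [100.0, 105.2]), ([604.2, 286.3], [102.3, 103.8])] 95.9
      lid [([603.1, 284.2], [106.5, 104.4]), ([600.9, 287.1], [103.6, 105.5])] 104.2
small top jar [([603.5, -278.9], [73.5, 73.1]), ([604.3, -278.3], [72.7, 74.8])] 69.9
      lid [([600.1, -276.3], [77.3, 79.3]), ([600.3, -276.4], [78.1, 79.6])] 77.9
small scene jar [([609.3, -278.0], [73.3, 77.3]), ([609.0, -277.3], [74.3, 74.9])] 69.8
      lid [([607.4, -276.5], [79.4, 80.4]), ([606.2, -276.1], [79.5, 81.1])] 78.0
square top jar [([369.4, -280.6], [88.5, 87.7]), ([369.3, -281.1], [89.0, 87.8])] 85.1
      lid [([366.3, -280.1], [92.1, 91.7]), ([366.1, -280.4], [92.2, 91.5])] 93.3
square scene jar [([375.1, -280.1], [88.0, 91.0]), ([374.1, -280.1], [88.9, 92.5])] 84.8
      lid [([372.4, -279.5], [92.1, 95.9]), ([370.4, -279.0], [91.9, 96.2])] 93.1
long top jar [([477.8, 89.7], [129.9, 85.6]), ([477.9, 89.7], [129.8, 85.8])] 59.7
      lid [([475.0, 89.3], [133.8, 89.6]), ([475.2, 89.5], [134.2, 89.7])] 68.1
long scene jar [([484.0, 90.5], [131.1, 86.6]), ([483.2, 90.9], [129.8, 90.4])] 59.7
      lid [([482.8, 89.4], [134.6, 94.8]), ([480.8, 90.5], [133.9, 95.2])] 68.2
```

Both cameras put every lid within about 4 mm of its jar's centre (8 mm play). The lids are flat and at seated height, and nothing else was disturbed. Handing in.

```bash
python3 -c "
from rig import r
print(r.sign_off())"
```

```text
the job is handed in; nothing more can be done
None
```

The job is handed in: all four lids lie flat at seated height on their own jars, each about 3–4 mm off centre (8 mm of play), in about 38 s, with the bear, the mug and the purple look-alike untouched.

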